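Scan the hardener bottle and hold its storage box open

TASK

Book the white red-capped bottle that stands in front of the scanner back into store. First, with the box still shut, turn the bottle where it stands so that the black-and-white code on its side faces straight at the scanner's window, and let go of it, standing upright. Then lift the yellow box's lid by its loop handle and finish while still holding the lid with the gripper at 50 degrees open (level with the red bar on the quadrant beside it), steady, so that a colleague can put the bottle in; leave the other things alone.

Things in the scene. Friction and masses are not known exactly. Their poses are not given: they have to be found in the camera images.
- bottle_mid (a point): Centre (on the axis, 55 mm above the foot) of the loose hardener bottle: white plastic cylinder, 48 mm diameter, straight up to about 80 mm, 115 mm tall with its red cap, about 0.12 kg, standing. z up; +x points out through the middle of the striped code on its side (36 mm tall, 32 mm wide). A white bar on the cap's top points the same way, from the cap's middle toward the code.
- scan_window (a point): Middle of the dark window (red line) on the front of the scanner, a fixed white block 70 mm wide, 55 deep, 80 tall; 50 mm above the table. -x points straight out of the window to the bottle, whose axis stands 110 to 125 mm away, close enough to be read where it is; z up. A red bar on top of the block runs along x, near the window.
- lid_bar (a point): Middle of the black round bar (12 mm thick, 100 mm long, along y) of the lid's loop handle, 62 mm in front of the lid's front edge on two end rods, free above and below, 128 mm above the table when shut. Frame turns with the lid; shut: -x away from the hinge, z up. Can be pinched from above, one finger in front, one in the loop (52 mm clear); the bar can turn between the fingers.
- lid_hinge (a point): Middle of the lid's hinge line (along y), rear top edge of the fixed yellow box (150 mm deep, 170 wide, 122 tall). -x points to the box's front, z up. At opening angle a the bar's centre is 212 cos a - 6 sin a mm in front of this point and 212 sin a + 6 cos a mm above it. The quadrant with the red bar at 50 degrees is on the box's -y side.
- box_lid (a joint): Opening angle of the lid in rad: 0 shut, at most 1.8; 50 degrees is 0.873. The lid weighs about 0.35 kg, has hardly any friction and falls shut when released; lifting takes about 2 N at the bar.
- tape_yellow: Bystander: loose roll of yellow tape, 85 mm across and 50 mm tall, origin under its centre.
- mix_cup_2: Bystander: loose clear mixing cup, 66 mm across and 62 mm tall, origin under its centre.
There are look-alikes about, which are no part of the job. What is shaped like the part that bears bottle_mid but blue is not meant.

How it is judged:
On the way, in this order (a step that is already met when the one before it is completed fails the run):
1. with the box shut, the bottle's code faces the scanner's window, the bottle upright and released (x of scan_window in the frame of bottle_mid between 0.09 and 0.142 m and y of scan_window in the frame of bottle_mid between -0.028 and 0.028 m and x of bottle_mid in the frame of scan_window between -0.14 and -0.095 m and y of bottle_mid in the frame of scan_window between -0.025 and 0.025 m and height (world z) of bottle_mid between 0.05 and 0.06 m and angle between bottle_mid's own z axis and vertical below 0.1 rad and linear speed of bottle below 0.03 m/s and contact force between the fingers and bottle below 0.1 N and value of joint box_lid below 0.1 rad), for 0.2 s.
2. the gripper holds the lid at 50 degrees (value of joint box_lid between 0.768 and 0.977 rad and velocity of joint box_lid between -0.1 and 0.1 rad/s and contact force between the fingers and box_lid above 0.5 N and contact force between each of the arm, box_lid and bottle below 0.1 N and contact force between box_lid and tape_yellow below 0.1 N and contact force between box_lid and mix_cup_2 below 0.1 N), for 0.2 s.
At the end, for the whole second after the job is handed in: The fingers hold the lid steady at 50 degrees, give or take 6, nothing loose propping it; the bottle stands upright, let go, 95 to 140 mm from the scanner's window and within 25 mm of its centre line, its code facing the window within about 13 degrees (all of step 2 and x of scan_window in the frame of bottle_mid between 0.09 and 0.142 m and y of scan_window in the frame of bottle_mid between -0.028 and 0.028 m and x of bottle_mid in the frame of scan_window between -0.14 and -0.095 m and y of bottle_mid in the frame of scan_window between -0.025 and 0.025 m and height (world z) of bottle_mid between 0.05 and 0.06 m and angle between bottle_mid's own z axis and vertical below 0.1 rad and linear speed of bottle below 0.03 m/s); the arm keeps its last pose, push and grip.
It fails at once if the bottle is tipped over (angle between bottle_mid's own z axis and vertical above 0.6 rad).
It fails at once if a bystander is pushed more than 30 mm (distance of any of tape_yellow, mix_cup_2 from where it was at the start of the episode above 0.03 m).
It also fails if it takes over 64 s, if anything falls off the work surface, if the arm or the gripper's body presses on something with over 40 N, if the wrist force passes 120 N, or if a joint passes its speed limit or range.

ROBOT

A 6-joint arm with a two-finger parallel gripper is mounted at the origin on a cart in front of the work surface, level with it; the furniture and walls round the work are solid. World frame = base frame: x ahead of the robot, y to its left, z up, the work surface at z = 0. Lengths are in m, angles in rad, forces in N, time in s.
With the tool pointing down it reaches from about 0.25 to 0.775 m from the base axis. Payload 8.9 kg.
Tool frame: the origin (TCP) lies between the finger pads; the fingertips stand 19 mm ahead of it and the grasp point (between the pads) is the TCP; z points along the fingers, y is the line along which they close (so a half turn about z gives the same grasp; the last joint's range is limited). The gripper opens to 85 mm and grips with 20 to 120 N. Pads are 22 mm wide; open, the fingers measure 114 mm over their backs; the gripper's body (76 mm by 85 mm) begins 54 mm behind the grasp point. The pads swing forward as they close: fully open they stand 13 mm farther back than shut.
Start: joints at [-1.328, 0.291, -0.153, 1.127, 0, 1.431], TCP at [0.196, -0.487, 0.25] pointing down, gripper open.
Joint ranges: [-2.52, 2.52], [-0.91, 1.74], [-1.3, 1.37], [-1.96, 2.02], [-1.52, 1.47], [-3.14, 3.14]. Speed limits (rad/s): [2.22, 2.22, 2.79, 3.14, 3.14, 3.14].

INTERFACE

Orientations are given as a rotation vector (axis times angle).
In Python, from workcell import monitor, snapshot, camera_params, r gives the robot as it stands.
- The arm moves only by the shell command python3 -m crank 'ROWS' [FORCE]. ROWS is JSON, one flat list of numbers, 7 for each row, row after row: the closure in counts, from 0 (fully open) to 255 (shut), then the shift along the tool's x, y, z normalised to -1 to 1, where 1 is 250 mm, then the turn, a rotation vector about the tool's x, y, z normalised to -1 to 1, where 1 is pi rad. In form: [gripper, x, y, z, rx, ry, rz, gripper, x, y, z, rx, ry, rz, ...]. A call has 1 to 8 rows; each row shifts and turns the commanded pose from where the row before left it, along the tool's axes as they then stand; what a row does not reach is not made up. A row lasts 1/12 s, in which the tool goes at most 41.7 mm and 7.16 degrees, less where a joint would pass 70% of its speed; a pose out of reach is approached as far as the arm can. A call with a number of a shift or a turn outside -1 to 1 is refused whole. A call with a gripper value outside its range is refused whole. The fingers move at their own pace and stop on an object; FORCE is the grip in N (left out, the last holds). Time passes only in rows, so rows that do not move let the fingers close. It gives the time, the measured TCP pose, the force, the opening and the grip force at its end, in the units of the state.
- monitor.get_state(): the state, without advancing time (a new reading comes with each control period).
- snapshot(name): name is "scene" or "top"; returns the picture (400x640x3 uint8, red, green, blue); there is no depth.
- camera_params(name): a dict with "K" (3x3 intrinsics, pixels), "R" (3x3) and "t" (3): a world point X has camera coordinates R X + t. Camera axes: x right, y down, z forward; pixel columns grow to the right and rows downward; lengths in m; the calibration is good to about 2 mm. A picture is of the moment at which its call begins. camera_params takes no time and is no camera call.
- r.job_done(): hands the job in; it is judged then, once.
The state is a dict: "clock": time; "joints": joint angles; "qd": joint speeds; "effort": joint torques, N m; "ee_pos": TCP position; "tool_rot": TCP orientation; "wrist_force": force on the tool from outside, world axes, zero at the start; "moment": the same for the moment, N m; "opening": opening from 0.0 (shut) to 1.0 (fully open); "grip_force": force on a finger pad.
Only numpy, scipy, OpenCV 4.12 (cv2) and the standard library are available. Lean on these libraries where they do the work, as an engineer would, in place of code of your own. Each camera call takes 0.05 s, during which the arm holds its last target. There are 200 camera calls.

## Working session

There is one attempt and no reset: what is moved stays moved. The work goes in short steps, Python scripts to look and compute and a shell command to move; the robot and the scene stay as the last step left them, time stands still between calls to the robot, and variables do not carry over. Pictures are saved under pics/ and viewed, at most 10 in all, crops included, and the job is handed in when it is done.

```bash
mkdir -p pics; ls
python3 - <<'E'
from workcell import monitor, snapshot, camera_params, r
import cv2
for n in("scene","top"):
    im=snapshot(n); cv2.imwrite(f"pics/{n}0.png",cv2.cvtColor(im,cv2.COLOR_RGB2BGR))
    p=camera_params(n); print(n,p)
print(monitor.get_state())
E
```

```text
pics
scene {'K': array([[459.11377365,   0.        , 318.5339974 ],
       [  0.        , 459.11377365, 205.9722097 ],
       [  0.        ,   0.        ,   1.        ]]), 'R': array([[-0.65435623, -0.75611451,  0.01042897],
       [-0.48730046,  0.41109308, -0.77041595],
       [ 0.57823541, -0.50920852, -0.63745627]]), 't': array([0.65292984, 0.18346898, 1.21196761])}
top {'K': array([[492.42274761,   0.        , 319.11381638],
       [  0.        , 492.42274761, 213.51905462],
       [  0.        ,   0.        ,   1.        ]]), 'R': array([[-0.00710287, -0.99992672,  0.00980324],
       [-0.98946614,  0.00561036, -0.14465577],
       [ 0.14459017, -0.01072745, -0.98943348]]), 't': array([0.36519818, 0.54966929, 1.35657723])}
{'clock': 0.1, 'joints': array([-1.32826083e+00,  2.91256816e-01, -1.54013454e-01,  1.12669113e+00,
        2.89126024e-05,  1.43148527e+00]), 'qd': array([ 1.05239042e-03, -8.15543464e-04,  1.93287925e-03,  1.75844424e-03,
        1.02756892e-05,  1.12873194e-03]), 'effort': array([ 1.20877390e-03, -5.37978780e+01,  3.31917965e+01,  9.34998156e-03,
       -2.78967391e-04,  5.81716989e-06]), 'ee_pos': array([ 0.19555514, -0.48684447,  0.24978659]), 'tool_rot': array([-3.08336434e+00, -5.95944723e-01,  4.90394583e-05]), 'wrist_force': array([ 0.71562102, -0.62410789,  0.87859783]), 'moment': array([ 0.06321932, -0.02647911, -0.01849102]), 'grip_force': 0.0, 'opening': 0.9976458693393722}
```

View pics/scene0.png

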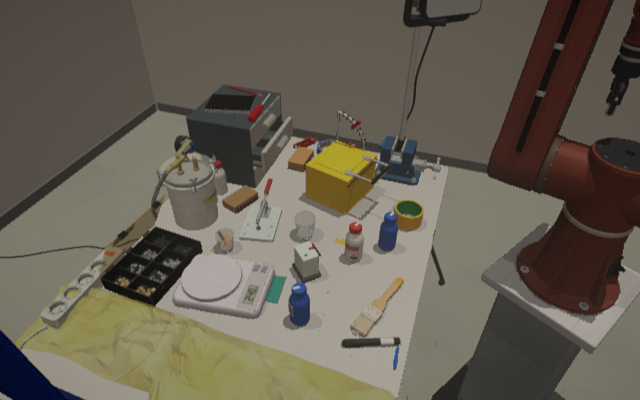

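View pics/top0.png

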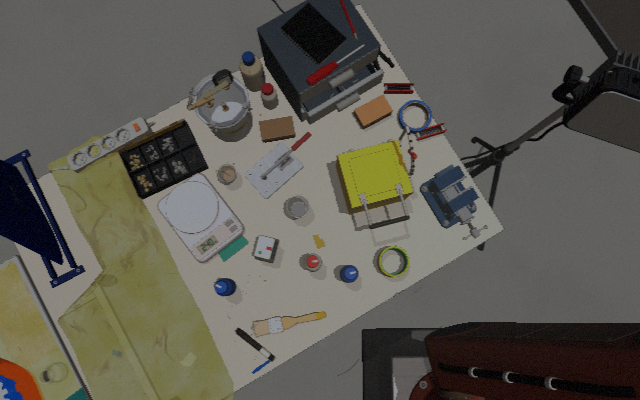

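The scene shows the white red-capped bottle at about (312,262) in the top view. The scanner is at (265,248), the box at (375,178) with its handle bar at about (388,220), the tape at (393,262) and the cup at (297,208). I'll zoom in on these.

```bash
cat > h.py <<'E'
from workcell import monitor, snapshot, camera_params, r
import cv2, numpy as np
def ray(n,uv,z):
    p=camera_params(n);C=-p["R"].T@p["t"];d=p["R"].T@np.linalg.solve(p["K"],[uv[0],uv[1],1.]);return C+d*(z-C[2])/d[2]
def proj(n,X):
    p=camera_params(n);c=p["R"]@np.array(X)+p["t"];c=p["K"]@c;return c[:2]/c[2]
def tri(uv1,uv2):
    A=[];b=[]
    for n,uv in(("scene",uv1),("top",uv2)):
        p=camera_params(n);C=-p["R"].T@p["t"];d=p["R"].T@np.linalg.solve(p["K"],[uv[0],uv[1],1.]);d/=np.linalg.norm(d)
        M=np.eye(3)-np.outer(d,d);A.append(M);b.append(M@C)
    return np.linalg.lstsq(np.vstack(A),np.hstack(b),rcond=None)[0]
def blobs(im,mask,roi,k=3,minA=4):
    x0,y0,x1,y1=roi;m=np.zeros_like(mask,np.uint8);m[y0:y1,x0:x1]=mask[y0:y1,x0:x1]
    n,l,s,c=cv2.connectedComponentsWithStats(m)
    o=sorted([(int(s[i,4]),c[i].round(2).tolist(),s[i,:4].tolist()) for i in range(1,n) if s[i,4]>=minA],reverse=True)[:k]
    return o
def red(im):
    a=im.astype(int);return ((a[...,0]>100)&(a[...,0]>1.8*a[...,1])&(a[...,0]>1.8*a[...,2]))
def crop(n,roi,f,name,im=None):
    im=snapshot(n) if im is None else im
    x0,y0,x1,y1=roi;c=cv2.resize(im[y0:y1,x0:x1],None,fx=f,fy=f,interpolation=cv2.INTER_CUBIC)
    c=cv2.convertScaleAbs(c,alpha=1.3,beta=10)
    return c[...,::-1]
E
python3 - <<'E'
from h import *
t=snapshot("top");s=snapshot("scene")
a=crop("top",(240,225,340,285),8,"",t);cv2.imwrite("pics/a.png",a)
b=crop("top",(320,130,430,285),4,"",t);c=crop("scene",(290,130,430,285),3,"",s)
h=max(len(b),len(c));o=np.zeros((600,800,3),np.uint8)
b=b[:600];c=c[:600];o[:len(b),:b.shape[1]]=b;w=800-b.shape[1];o[:len(c),b.shape[1]:]=c[:,:w];cv2.imwrite("pics/b.png",o)
print(b.shape)
m=red(t);print(blobs(t,m,(240,225,340,285),4))
m=red(s);print(blobs(s,m,(280,210,380,285),4))
for z in(0,.08,.115):print(z,ray("top",(312,262),z),ray("top",(265,248),z))
E
```

```text
(600, 440, 3)
[(88, [311.85, 261.14], [307, 256, 12, 11]), (11, [268.64, 247.91], [267, 247, 4, 3])]
[(61, [355.15, 226.59], [350, 222, 12, 9]), (8, [310.88, 247.75], [309, 247, 5, 3])]
0 [0.41711606 0.38267336 0.        ] [0.45815865 0.51772978 0.        ]
0.08 [0.41334836 0.38233303 0.08      ] [0.45207572 0.50977085 0.08      ]
0.115 [0.41169999 0.38218413 0.115     ] [0.44941444 0.50628881 0.115     ]
```

View pics/a.png

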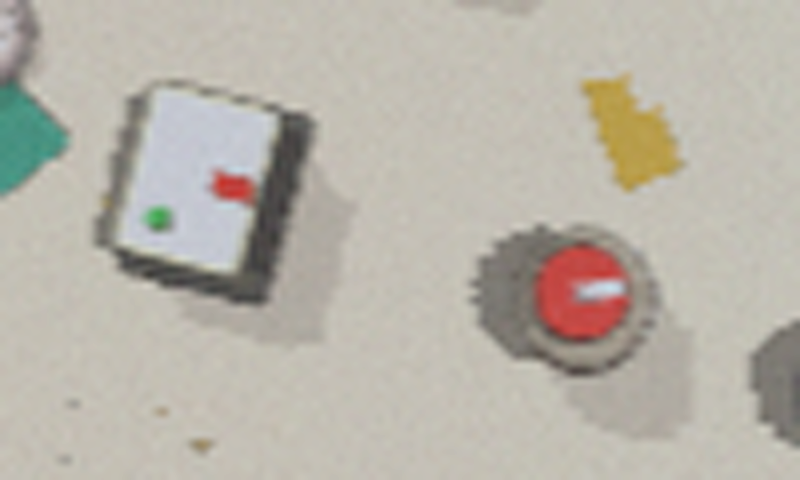

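View pics/b.png

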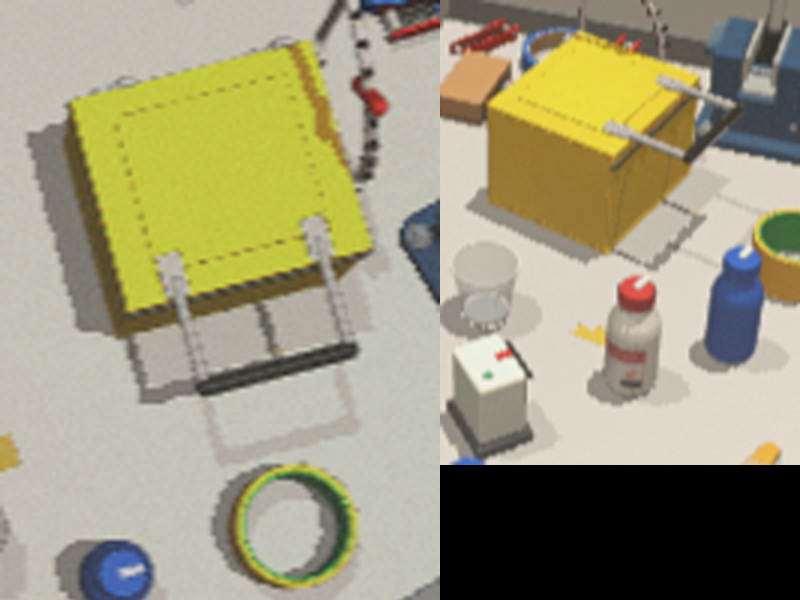

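The crops (top view, in crop pixels) show these things:
- The cap's white bar runs from (575,293) to (625,287), away from the scanner.
- The scanner's front edge runs from (280,112) to (240,273).
- The handle bar runs from (203,387) to (355,350).

Run:
```python
from h import *
A=lambda x,y,z:ray("top",(240+x/8-.44,225+y/8-.44),z)[:2]
B=lambda x,y,z:ray("top",(320+x/4-.38,130+y/4-.38),z)[:2]
dg=lambda v:np.degrees(np.arctan2(v[1],v[0])).round(1)
tl,tr,br,bl=[A(*p,.08) for p in((158,85),(280,112),(240,273),(118,245))]
F=(tr+br)/2;print("scan front",F,"sizes",np.linalg.norm(tr-br),np.linalg.norm(tr-tl),"x dir",dg(tl-tr),dg(bl-br),"edge-90",dg(tr-br)+90, "redbar",dg(A(212,183,.08)-A(255,191,.08)))
c=A(583,292,.115);print("bottle",c,"dir",dg(A(625,287,.116)-A(575,293,.116)),dg(A(625,287,.116)-c),"to scan",dg(F-c),np.linalg.norm(F-c))
print("tri cap",tri((355.5,226.2),(312.4,261.1)))
e1,e2=B(203,387,.128),B(355,350,.128);print("bar",e1,e2,(e1+e2)/2,np.linalg.norm(e1-e2),"dir",dg(e1-e2))
print("tri bar ends",tri((290+686/3-150+.0+3.3,0),(0,0)) if 0 else "")
h=[B(70,100,.122),B(300,42,.122)];f=[B(125,310,.122),B(372,248,.122)];print("box",h,f,np.linalg.norm(h[0]-h[1]),dg(h[0]-h[1]),dg(h[0]-f[0]),dg(h[1]-f[1]))
print("tape",B(295,525,.05),"blue",B(118,570,.1),"cup",ray("top",(297,208),.06))
# scene check
S=lambda x,y:(290+(x-440)/3-.33,130+y/3-.33)
print("tri e1",tri(S(689,157),(320+203/4-.4,130+387/4-.4)),"e2",tri(S(738,110),(320+355/4-.4,130+350/4-.4)))
```

```text
scan front [0.4503445  0.49058358] sizes 0.0561551330561454 0.04265503233765587 x dir 77.2 76.8 edge-90 76.4 redbar 79.1
bottle [0.41416206 0.38102473] dir -83.6 -83.8 to scan 71.7 0.11537898628375362
tri cap [0.4139737  0.38092406 0.11178421]
bar [0.5038016  0.22753978] [0.52787954 0.12618716] [0.51584057 0.17686347] 0.10417341015435243 dir 103.4
tri bar ends 
box [array([0.70069643, 0.31266677]), array([0.74062315, 0.15547757])] [array([0.5565089 , 0.27776406]), array([0.59769344, 0.11129457])] 0.16218072212151594 104.3 13.6 17.2
tape [0.41638473 0.15680876] blue [0.38492321 0.28362423] cup [0.56471806 0.42352455 0.06      ]
tri e1 [0.50313202 0.22736522 0.12972515] e2 [0.52941231 0.1263816  0.12455525]
```

```bash
python3 -m crank '[0,0,0,0,0,0,-0.0389, 0,0,0,0,0,0,-0.0389, 0,0,0,0,0,0,-0.0389, 0,0,0,0,0,0,-0.0389, 0,0,0,0,0,0,-0.0389, 0,0,0,0,0,0,-0.0389, 0,0,0,0,0,0,-0.0389, 0,0,0,0,0,0,-0.0389]'
python3 -m crank '[0,0,0,0,0,0,-0.0389, 0,0,0,0,0,0,-0.0389, 0,0,0,0,0,0,-0.0389, 0,0,0,0,0,0,-0.0389, 0,0,0,0,0,0,-0.0389, 0,0,0,0,0,0,-0.0389, 0,0,0,0,0,0,-0.0389, 0,0,0,0,0,0,-0.0389]'
cat >> h.py <<'E'
from scipy.spatial.transform import Rotation as Ro
def go(X,yaw=None):
    s=monitor.get_state();R=Ro.from_rotvec(s["tool_rot"]);M=R.as_matrix()
    print("t",round(s["clock"],2),"pos",s["ee_pos"].round(4),"xyaw",np.degrees(np.arctan2(M[1,0],M[0,0])).round(1),"z",M[:,2].round(3),"j",s["joints"].round(2),"F",s["wrist_force"].round(1),"open",round(s["opening"],3),"grip",s["grip_force"])
    if X is not None: print("shift units",(M.T@(np.array(X)-s["ee_pos"])/.25).round(3))
E
python3 -c "
from h import *
go([.414,.381,.25])"
```

```text
clock: 0.87
ee_pos: [0.1956, -0.4871, 0.2501]
tool_rot: [-2.437, -1.982, -0.0]
wrist_force: [-0.1, -0.1, 0.7]
opening: 0.999
grip_force: 0.0
clock: 1.53
ee_pos: [0.1956, -0.4871, 0.2501]
tool_rot: [-1.221, -2.894, -0.001]
wrist_force: [0.1, 0.3, -1.0]
opening: 1.0
grip_force: 0.0
t 1.53 pos [ 0.1956 -0.4871  0.2501] xyaw 134.3 z [-0.  0. -1.] j [-1.33  0.29 -0.15  1.13  0.   -0.53] F [ 0.1  0.3 -1. ] open 1.0 grip 0.0
shift units [1.877e+00 3.049e+00 2.000e-03]
```

```bash
python3 -m crank '[0,0.078,0.127,0,0,0,0, 0,0.078,0.127,0,0,0,0, 0,0.078,0.127,0,0,0,0, 0,0.078,0.127,0,0,0,0, 0,0.078,0.127,0,0,0,0, 0,0.078,0.127,0,0,0,0, 0,0.078,0.127,0,0,0,0, 0,0.078,0.127,0,0,0,0]'
python3 -m crank '[0,0.078,0.127,0,0,0,0, 0,0.078,0.127,0,0,0,0, 0,0.078,0.127,0,0,0,0, 0,0.078,0.127,0,0,0,0, 0,0.078,0.127,0,0,0,0, 0,0.078,0.127,0,0,0,0, 0,0.078,0.127,0,0,0,0, 0,0.078,0.127,0,0,0,0]' >/dev/null
python3 -m crank '[0,0.078,0.127,0,0,0,0, 0,0.078,0.127,0,0,0,0, 0,0.078,0.127,0,0,0,0, 0,0.078,0.127,0,0,0,0, 0,0.078,0.127,0,0,0,0, 0,0.078,0.127,0,0,0,0, 0,0.078,0.127,0,0,0,0, 0,0,0,0,0,0,0]' >/dev/null
python3 -c "
from h import *
go([.414,.381,.072])"
```

```text
clock: 2.2
ee_pos: [0.2703, -0.197, 0.2503]
tool_rot: [1.231, 2.89, -0.0]
wrist_force: [1.2, 0.2, 0.1]
opening: 0.999
grip_force: 0.0
t 3.53 pos [0.4117 0.3475 0.2494] xyaw 134.1 z [ 0.     0.002 -1.   ] j [ 0.56  0.32 -0.12  1.13  0.    1.37] F [-1.5 -1.5  0. ] open 0.996 grip 0.0
shift units [0.089 0.099 0.71 ]
```

```bash
python3 -m crank '[0,0.045,0.05,0,0,0,0, 0,0.044,0.049,0,0,0,0, 0,0,0,0.08,0,0,0, 0,0,0,0.08,0,0,0, 0,0,0,0.08,0,0,0, 0,0,0,0.06,0,0,0, 0,0,0,0,0,0,0]' >/dev/null
python3 -c "
from h import *
go([.414,.381,.072])"
```

```text
t 4.12 pos [0.4114 0.3744 0.1722] xyaw 133.9 z [-0.004 -0.003 -1.   ] j [ 0.61  0.41 -0.19  0.97  0.    1.41] F [-0.  -0.5  0.3] open 1.001 grip 0.0
shift units [0.012 0.028 0.401]
```

```bash
python3 -m crank '[0,0.012,0.026,0,0,0,0, 0,0,0,0.08,0,0,0, 0,0,0,0.08,0,0,0, 0,0,0,0.08,0,0,0, 0,0,0,0.08,0,0,0, 0,0,0,0.08,0,0,0, 0,0,0,0,0,0,0]' >/dev/null
python3 -c "
from h import *
go([.414,.381,.072])"
```

```text
t 4.7 pos [0.4149 0.3818 0.0733] xyaw 133.9 z [-0.003 -0.002 -1.   ] j [ 0.61  0.52 -0.3   0.75  0.    1.42] F [-1.6 -0.3 -1.3] open 1.002 grip 0.0
shift units [-0.    -0.005  0.005]
```

```bash
python3 -m crank '[255,0,0,0,0,0,0, 255,0,0,0,0,0,0, 255,0,0,0,0,0,0, 255,0,0,0,0,0,0, 255,0,0,0,0,0,0, 255,0,0,0,0,0,0, 255,0,0,0,0,0,0, 255,0,0,0,0,0,0]' 25
python3 -c "
from h import *
go(None)"
```

```text
clock: 5.37
ee_pos: [0.4165, 0.3828, 0.077]
tool_rot: [1.229, 2.89, 0.003]
wrist_force: [-1.4, -1.8, 6.7]
opening: 0.565
grip_force: 24.0
t 5.37 pos [0.4165 0.3828 0.077 ] xyaw 133.9 z [ 0.002  0.001 -1.   ] j [ 0.61  0.52 -0.3   0.75 -0.    1.42] F [-1.4 -1.8  6.7] open 0.565 grip 23.991458415985107
```

```bash
python3 -m crank '[255,0,0,-0.004,0,0,-0.0389, 255,0,0,0,0,0,-0.0389, 255,0,0,0,0,0,-0.0389, 255,0,0,0,0,0,-0.0389, 255,0,0,0,0,0,-0.0389, 255,0,0,0,0,0,-0.0389, 255,0,0,0,0,0,-0.0389, 255,0,0,0,0,0,-0.0389]' 
python3 -m crank '[255,0,0,0,0,0,-0.0389, 255,0,0,0,0,0,-0.0389, 255,0,0,0,0,0,-0.0389, 255,0,0,0,0,0,-0.0389, 255,0,0,0,0,0,-0.0389, 255,0,0,0,0,0,-0.0389, 255,0,0,0,0,0,-0.0389, 255,0,0,0,0,0,-0.0389]' >/dev/null
python3 -m crank '[255,0,0,0,0,0,-0.0389, 255,0,0,0,0,0,-0.0389, 255,0,0,0,0,0,-0.0389, 255,0,0,0,0,0,-0.0389, 255,0,0,0,0,0,-0.0389, 255,0,0,0,0,0,-0.0389, 255,0,0,0,0,0,0, 255,0,0,0,0,0,0]' >/dev/null
python3 -c "
from h import *
go(None)"
```

```text
clock: 6.03
ee_pos: [0.4162, 0.3826, 0.0773]
tool_rot: [-0.281, 3.128, 0.001]
wrist_force: [0.5, 0.4, -0.6]
opening: 0.559
grip_force: 25.5
t 7.37 pos [0.4162 0.3826 0.0772] xyaw -72.3 z [ 0.001  0.001 -1.   ] j [ 0.61  0.52 -0.3   0.75  0.   -1.27] F [0.3 0.1 2.4] open 0.563 grip 25.34556806087494
```

Turned 154°. Now I'll open, rise and check.

```bash
python3 -m crank '[0,0,0,0,0,0,0, 0,0,0,0,0,0,0, 0,0,0,0,0,0,0, 0,0,0,0,0,0,0, 0,0,0,0,0,0,0, 0,0,0,0,0,0,0, 0,0,0,0,0,0,0]' >/dev/null
python3 -m crank '[0,0,0,-0.08,0,0,0, 0,0,0,-0.1,0,0,0, 0,0,0,-0.12,0,0,0, 0,0,0,-0.12,0,0,0, 0,0,0,-0.12,0,0,0, 0,0,0,-0.12,0,0,0, 0,0,0,-0.1,0,0,0, 0,0,0,0,0,0,0]'
python3 - <<'E'
from h import *
go([.42,.17,.25])
t=snapshot("top");s=snapshot("scene")
a=crop("top",(240,225,340,285),8,"",t)[:, :640]
cv2.imwrite("pics/c.png",np.vstack([cv2.resize(crop("top",(240,225,340,285),5,"",t),(500,300)),cv2.resize(crop("scene",(280,205,380,265),5,"",s),(500,300))]))
E
```

```text
clock: 8.62
ee_pos: [0.4175, 0.3835, 0.2716]
tool_rot: [-2.535, 1.844, -0.004]
wrist_force: [0.4, 0.6, 1.1]
opening: 1.005
grip_force: 0.0
t 8.62 pos [0.4175 0.3835 0.2716] xyaw -72.1 z [ 0.006  0.004 -1.   ] j [ 0.61  0.35 -0.01  1.2   0.   -1.27] F [0.4 0.6 1.1] open 1.005 grip 0.0
shift units [0.816 0.254 0.083]
```

View pics/c.png

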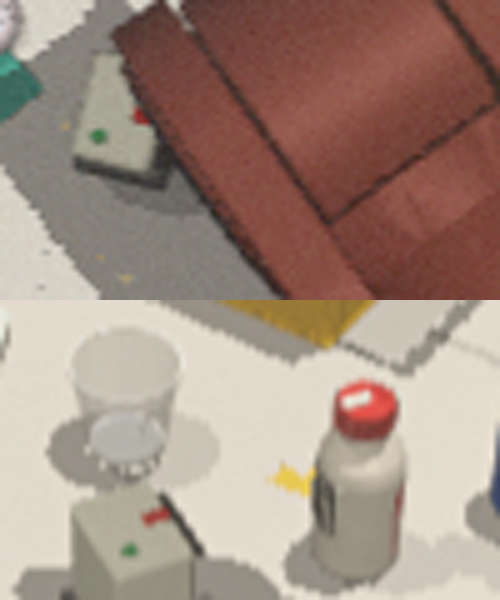

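The bottle is standing upright, its code is visible on the side toward the scanner, and the cap bar points left in the scene view. I'll move above the lid handle so the top view is clear, then measure.

```bash
python3 -c "
from h import *
go([.516,.177,.25])"; python3 -m crank '[100,0.1,0,0,0,0,0, 100,0.1,0,0,0,0,0, 100,0.1,0,0,0,0,0, 100,0.1,0,0,0,0,0, 100,0.1,0,0,0,0,0, 100,0.1,0,0,0,0,0, 100,0.1,0,0,0,0,0, 100,0.1,0,0,0,0,0]' > /dev/null
python3 - <<'E'
from h import *
go([.516,.177,.25])
t=snapshot("top");s=snapshot("scene")
np.savez("f.npz",t=t,s=s)
cv2.imwrite("pics/d.png",np.vstack([crop("top",(290,240,340,285),8,"",t),crop("scene",(330,210,380,240),8,"",s)]))
E
```

```text
t 8.72 pos [0.4161 0.3825 0.2671] xyaw -72.1 z [ 0.002  0.001 -1.   ] j [ 0.61  0.36 -0.01  1.2   0.   -1.27] F [-0.8 -0.5  0.3] open 0.999 grip 0.0
shift units [ 0.905 -0.127  0.068]
t 9.38 pos [0.4768 0.1906 0.2648] xyaw -72.1 z [-0.002 -0.001 -1.   ] j [ 0.24  0.26 -0.15  1.16 -0.   -1.65] F [ 1.1  0.2 -0. ] open 0.607 grip 0.0
shift units [ 0.1   -0.133  0.059]
```

View pics/d.png

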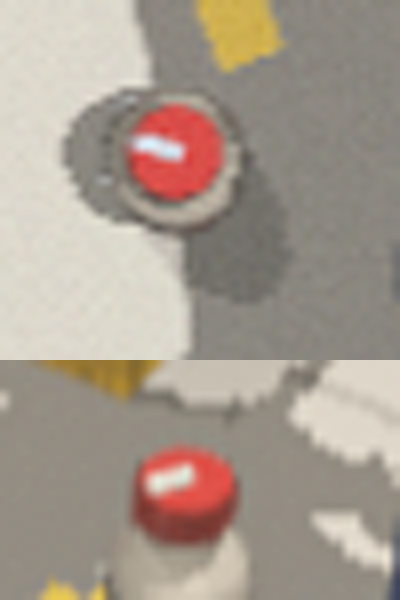

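The bottle is upright. The cap bar runs from (182,155) to (133,142) in the top crop, toward the scanner, and the cap centre is at (175,152).

Run:
```python
from h import *
dg=lambda v:np.degrees(np.arctan2(v[1],v[0])).round(1)
T=lambda x,y,z=.116:ray("top",(290+x/8-.44,240+y/8-.44),z)[:2]
S=lambda x,y:ray("scene",(330+x/8-.44,210+(y-360)/8-.44),.116)[:2]
c=T(175,152);print(c,dg(T(133,142)-T(182,155)),dg(T(133,142)-c),"scene",dg(S(147,486)-S(194,473)),S(187,482))
for F in([.4503,.4906],[.449,.4846]):
  F=np.array(F);d=F-c;x=np.array([np.cos(np.radians(77)),np.sin(np.radians(77))]);print(dg(d),np.linalg.norm(d),"lateral",x[0]*d[1]-x[1]*d[0])
```

```text
[0.4207003 0.3836243] 74.8 76.3 scene 71.7 [0.41865272 0.38551131]
74.5 0.11099523714952744 lateral -0.004776763497273073
74.3 0.10486641524620205 lateral -0.004859788739115491
```

The code faces the window to within a few degrees, and the bottle is about 105–111 mm away and 5 mm off the centre line. That's good, so on to the lid.

```bash
python3 -m crank '[100,0,0,0,0,0,0.022, 100,0,0,0,0,0,0]' 40 >/dev/null; python3 -c "
from h import *
go([.516,.177,.2])"
```

```text
t 9.65 pos [0.4767 0.1917 0.2651] xyaw -76.2 z [-0.002 -0.    -1.   ] j [ 0.24  0.26 -0.15  1.16  0.   -1.57] F [0.7 0.6 0.2] open 0.606 grip 0.0
shift units [ 0.095 -0.139  0.26 ]
```

```bash
python3 -m crank '[100,0.032,-0.046,0,0,0,0, 100,0.032,-0.046,0,0,0,0, 100,0.031,-0.047,0,0,0,0, 100,0,0,0.08,0,0,0, 100,0,0,0.08,0,0,0, 100,0,0,0.04,0,0,0, 100,0,0,0,0,0,0, 100,0,0,0,0,0,0]' >/dev/null
python3 - <<'E'
from h import *
go([.516,.177,.128])
t=snapshot("top");s=snapshot("scene")
o=np.zeros((600,800,3),np.uint8);o[:400,:400]=crop("top",(340,160,440,260),4,"",t);o[:400,400:]=crop("scene",(320,130,400,210),5,"",s);cv2.imwrite("pics/e.png",o[:400])
E
```

```text
t 10.32 pos [0.5162 0.1776 0.216 ] xyaw -75.9 z [-0.001 -0.    -1.   ] j [ 0.2   0.35 -0.16  1.06  0.   -1.62] F [ 0.5 -0.3  0.6] open 0.609 grip 0.0
shift units [0.002 0.001 0.352]
```

View pics/e.png

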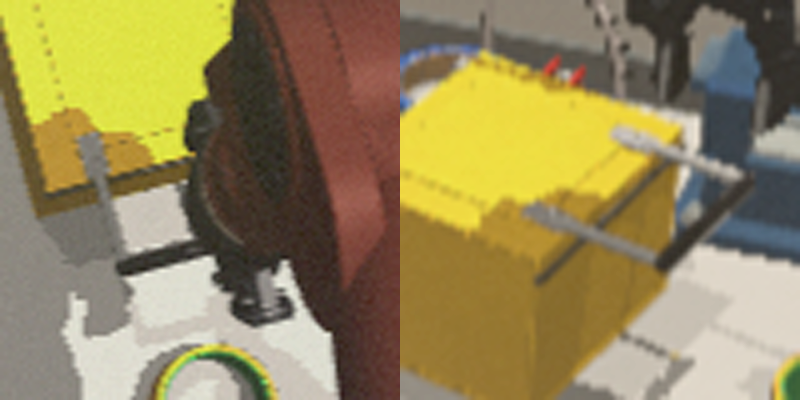

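The gripper is over the handle, with the bar visible at (120,267) to (200,245) in the top crop. I'll descend.

```bash
python3 -m crank '[100,0,0,0.06,0,0,0, 100,0,0,0.06,0,0,0, 100,0,0,0.06,0,0,0, 100,0,0,0.06,0,0,0, 100,0,0,0,0,0,0]' ; python3 -m crank '[100,0,0,0.06,0,0,0, 100,0,0,0.04,0,0,0, 100,0,0,0,0,0,0, 100,0,0,0,0,0,0]' 
python3 -c "
from h import *
go([.516,.177,.128])"
```

```text
clock: 10.83
ee_pos: [0.5158, 0.1772, 0.1549]
tool_rot: [2.474, -1.933, -0.002]
wrist_force: [0.1, -0.0, -0.6]
opening: 0.609
grip_force: 0.0
clock: 11.17
ee_pos: [0.5168, 0.1773, 0.1318]
tool_rot: [2.475, -1.934, -0.0]
wrist_force: [-0.8, -0.8, 0.1]
opening: 0.604
grip_force: 0.0
t 11.17 pos [0.5168 0.1773 0.1318] xyaw -76.0 z [-0. -0. -1.] j [ 0.2   0.43 -0.29  0.86 -0.   -1.62] F [-0.8 -0.8  0.1] open 0.604 grip 0.0
shift units [0.001 0.003 0.015]
```

```bash
python3 -m crank '[100,0,0,0.012,0,0,0, 255,0,0,0,0,0,0, 255,0,0,0,0,0,0, 255,0,0,0,0,0,0, 255,0,0,0,0,0,0, 255,0,0,0,0,0,0, 255,0,0,0,0,0,0, 255,0,0,0,0,0,0]' 40
python3 -m crank '[255,0,0,0,0,0,0, 255,0,0,0,0,0,0]' 40
python3 -c "
from h import *
go([.516,.177,.128])
# arc rows: n rows, lid a per row, tilt ratio
s=monitor.get_state();M=Ro.from_rotvec(s['tool_rot']).as_matrix()
b=lambda a:np.array([-(212*np.cos(a)-6*np.sin(a)),212*np.sin(a)+6*np.cos(a)])/1000
n=32;k=0.7;th=0
for i in range(n):
  a0,a1=np.radians(50)*i/n,np.radians(50)*(i+1)/n
  d=b(a1)-b(a0) # (back,up)
  # tool: -y = back, -z = up, tilted by th
  th=k*a0
  # body leans to front: tool z = down*cos + back*sin ; tool -y = back*cos + up*sin
  dy=-(d[0]*np.cos(th)+d[1]*np.sin(th)); dz=d[0]*np.sin(th)-d[1]*np.cos(th)
  if i%4==0: print(i,round(dy/.25,4),round(dz/.25,4))
print('rx per row',k*50/n/180)
"
```

```text
clock: 11.83
ee_pos: [0.5152, 0.1769, 0.1286]
tool_rot: [2.474, -1.933, -0.002]
wrist_force: [-6.9, -2.5, 9.3]
opening: 0.124
grip_force: 39.1
clock: 12.0
ee_pos: [0.5152, 0.1769, 0.1286]
tool_rot: [2.474, -1.933, -0.002]
wrist_force: [-6.2, -2.3, 8.0]
opening: 0.123
grip_force: 39.1
t 12.0 pos [0.5152 0.1769 0.1286] xyaw -76.0 z [-0.003 -0.001 -1.   ] j [ 0.2   0.43 -0.29  0.85 -0.   -1.62] F [-6.2 -2.3  8. ] open 0.123 grip 39.079856872558594
shift units [ 0.001 -0.003  0.003]
0 -0.001 -0.0231
4 -0.0052 -0.0225
8 -0.0093 -0.0212
12 -0.013 -0.0191
16 -0.0163 -0.0164
20 -0.0191 -0.0131
24 -0.0212 -0.0094
28 -0.0225 -0.0053
rx per row 0.006076388888888889
```

The lid slopes down toward the hinge as it opens, so an upright gripper stays clear. I'll do a pure translation along the arc and let the bar turn in the pads.

```bash
python3 -m crank '[255,0,-0.0019,-0.023,0,0,0, 255,0,-0.0019,-0.023,0,0,0, 255,0,-0.0019,-0.023,0,0,0, 255,0,-0.0019,-0.023,0,0,0, 255,0,-0.0044,-0.0227,0,0,0, 255,0,-0.0044,-0.0227,0,0,0, 255,0,-0.0044,-0.0227,0,0,0, 255,0,-0.0044,-0.0227,0,0,0]' 40
python3 -m crank '[255,0,-0.0069,-0.0221,0,0,0, 255,0,-0.0069,-0.0221,0,0,0, 255,0,-0.0069,-0.0221,0,0,0, 255,0,-0.0069,-0.0221,0,0,0, 255,0,-0.0092,-0.0212,0,0,0, 255,0,-0.0092,-0.0212,0,0,0, 255,0,-0.0092,-0.0212,0,0,0, 255,0,-0.0092,-0.0212,0,0,0]'
```

```text
clock: 12.67
ee_pos: [0.5209, 0.1784, 0.1738]
tool_rot: [2.473, -1.932, -0.004]
wrist_force: [-6.7, -2.2, -1.6]
opening: 0.121
grip_force: 38.9
clock: 13.33
ee_pos: [0.5356, 0.1821, 0.2171]
tool_rot: [2.472, -1.931, -0.006]
wrist_force: [-11.5, -3.3, 1.8]
opening: 0.122
grip_force: 38.9
```

```bash
python3 -m crank '[255,0,-0.0115,-0.0201,0,0,0, 255,0,-0.0115,-0.0201,0,0,0, 255,0,-0.0115,-0.0201,0,0,0, 255,0,-0.0115,-0.0201,0,0,0, 255,0,-0.0136,-0.0187,0,0,0, 255,0,-0.0136,-0.0187,0,0,0, 255,0,-0.0136,-0.0187,0,0,0, 255,0,-0.0136,-0.0187,0,0,0]'
python3 -m crank '[255,0,-0.0156,-0.0171,0,0,0, 255,0,-0.0156,-0.0171,0,0,0, 255,0,-0.0156,-0.0171,0,0,0, 255,0,-0.0156,-0.0171,0,0,0, 255,0,-0.0173,-0.0153,0,0,0, 255,0,-0.0173,-0.0153,0,0,0, 255,0,-0.0173,-0.0153,0,0,0, 255,0,0,0,0,0,0]'
python3 -m crank '[255,0,0,0,0,0,0, 255,0,0,0,0,0,0, 255,0,0,0,0,0,0, 255,0,0,0,0,0,0]'
python3 - <<'E'
from h import *
go(None)
p=monitor.get_state()["ee_pos"];print("lid angle from TCP height",np.degrees(np.arcsin((p[2]-.122)/np.hypot(.212,.006))-np.arctan2(6,212)))
t=snapshot("top");s=snapshot("scene")
cv2.imwrite("pics/g.png",np.hstack([crop("top",(280,140,430,290),2.6,"",t),crop("scene",(290,110,440,260),2.6,"",s)]))
E
```

```text
clock: 14.0
ee_pos: [0.5588, 0.1881, 0.2566]
tool_rot: [2.471, -1.93, -0.008]
wrist_force: [-19.8, -4.6, 12.2]
opening: 0.126
grip_force: 39.1
clock: 14.67
ee_pos: [0.5877, 0.1954, 0.288]
tool_rot: [2.474, -1.932, -0.004]
wrist_force: [-24.1, -5.9, 27.8]
opening: 0.123
grip_force: 40.6
clock: 15.0
ee_pos: [0.5875, 0.1953, 0.2878]
tool_rot: [2.474, -1.932, -0.003]
wrist_force: [-22.6, -4.4, 26.8]
opening: 0.123
grip_force: 40.6
t 15.0 pos [0.5875 0.1953 0.2878] xyaw -76.0 z [-0.003 -0.001 -1.   ] j [ 0.2   0.46  0.2   1.31  0.   -1.61] F [-22.6  -4.4  26.8] open 0.123 grip 40.62786430120468
lid angle from TCP height 49.819532266718824
```

View pics/g.png

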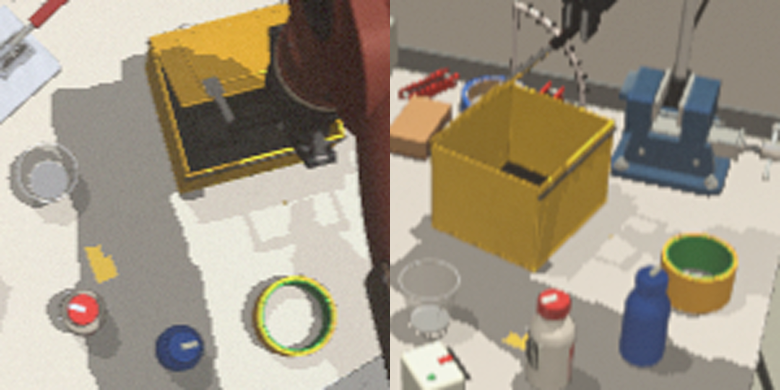

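The lid is up. In the top crop the rod runs from (210,85) to (228,118), the bystanders are untouched and the bottle stands at (82,310). The wrist shows about 35 N pushing toward the hinge, so I'll relieve that and check the lid angle from the lid edge.

```bash
python3 -m crank '[255,0,0.004,-0.005,0,0,0, 255,0,0.004,-0.005,0,0,0, 255,0,0,0,0,0,0, 255,0,0,0,0,0,0]'
python3 - <<'E'
from h import *
H=np.array([.7217,.228,.122]);c,s=np.cos(np.radians(14)),np.sin(np.radians(14))
def P(f,y,u): return H+[-f*c-y*s,-f*s+y*c,u]
for a in(45,50,55):
    A=np.radians(a);q=lambda r,y,h:P(r*np.cos(A)-h*np.sin(A),y,r*np.sin(A)+h*np.cos(A))
    print(a,[((proj("top",q(*v))-[280,140])*2.6).round(0).tolist() for v in((.15,.085,.0),(.15,-.085,0),(.212,.05,.006),(.15,.05,.006))],[((proj("scene",q(*v))-[290,110])*2.6).round(0).tolist() for v in((.15,.085,0),(.15,-.085,0),(.212,.05,.006))])
t=snapshot("top");sc=snapshot("scene")
cv2.imwrite("pics/i.png",np.hstack([crop("top",(330,130,430,230),4,"",t),crop("scene",(300,90,400,190),4,"",sc)]))
E
```

```text
clock: 15.43
ee_pos: [0.5878, 0.1954, 0.2885]
tool_rot: [-2.476, 1.934, 0.001]
wrist_force: [-9.5, -0.2, 10.5]
opening: 0.125
grip_force: 40.2
45 [[184.0, 114.0], [356.0, 70.0], [237.0, 135.0], [219.0, 99.0]] [[120.0, 93.0], [201.0, 29.0], [172.0, 51.0]]
50 [[182.0, 102.0], [355.0, 59.0], [234.0, 117.0], [217.0, 87.0]] [[113.0, 83.0], [195.0, 19.0], [161.0, 36.0]]
55 [[180.0, 90.0], [354.0, 46.0], [231.0, 99.0], [215.0, 75.0]] [[105.0, 73.0], [187.0, 11.0], [149.0, 23.0]]
```

View pics/i.png

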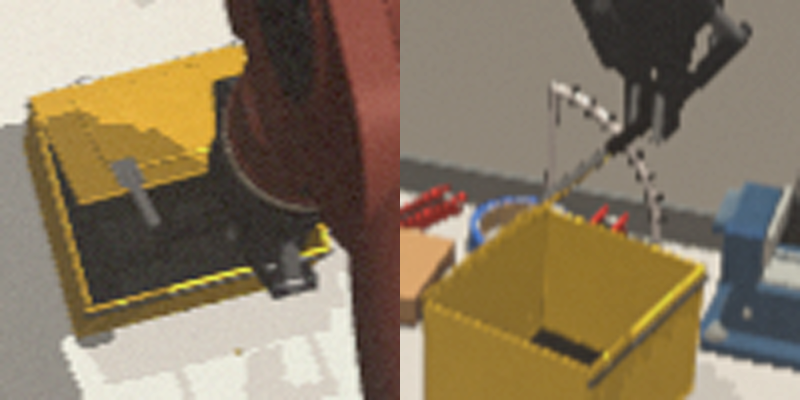

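The lid edge corner is at (82,203) and the rod end at (155,222) in the top crop. Both match a lid angle of about 49–50°, held by the gripper with low force. I'll let it settle and hand in.

```bash
python3 -m crank '[255,0,0.001,-0.002,0,0,0, 255,0,0,0,0,0,0, 255,0,0,0,0,0,0, 255,0,0,0,0,0,0, 255,0,0,0,0,0,0, 255,0,0,0,0,0,0]' ; python3 -c "
from workcell import r
print(r.job_done())"
```

```text
clock: 16.03
ee_pos: [0.5879, 0.1955, 0.2886]
tool_rot: [-2.476, 1.934, 0.001]
wrist_force: [-7.1, 0.2, 7.0]
opening: 0.12
grip_force: 39.8
the job is handed in; nothing more can be done
None
```

The job is handed in: I turned the bottle so its code faces the scanner window (within a few degrees) and let it go upright, and the gripper is holding the lid at about 50° (49–50° in the last picture); no verdict came back.

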